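# Pull the bench shield down with the hook pole

## Robot

A 6-joint arm with a two-finger parallel gripper is mounted at the origin on the work surface. World frame = base frame: x ahead of the robot, y to its left, z up, the work surface at z = 0. Lengths are in mm, angles in rad, forces in N, time in s.
With the tool pointing down it reaches from about 275 to 1000 mm from the base axis. Payload 8.4 kg.
Tool frame: the origin (TCP) lies at the very end of the fingers, on their centre line; the grasp point (between the pads) lies 19 mm behind it (r.tcp_to_grasp is the distance from the TCP to the grasp point, in mm); z points along the fingers, y is the line along which they close (so a half turn about z gives the same grasp; the last joint's range is limited). The gripper opens to 85 mm and grips with 20 to 120 N. Pads are 22 mm wide; open, the fingers measure 114 mm over their backs; the gripper's body (76 mm by 85 mm) begins 54 mm behind the grasp point. The pads swing forward as they close: fully open they stand 13 mm farther back than shut.
Start: joints at [-1.205, 0.353, 1.633, -0, 1.155, -0.002], TCP at [224.726, -583.203, 231.281] pointing down, gripper open.
Joint ranges: [-2.63, 2.63], [-0.92, 2.1], [0.06, 2.66], [-1.3, 4.44], [0, 2.69], [-3.02, 3.02]. Speed limits (rad/s): [2.22, 2.22, 2.79, 3.14, 3.14, 3.14].

## Interface

Orientations are given as [roll, pitch, yaw] about the fixed x, y, z axes, in that order (R = Rz(yaw) Ry(pitch) Rx(roll)).
In Python, from rig import r gives the robot as it stands. The module is installed in compiled form; this text tells all that it offers.
- The arm moves only by the tool play_rows, never from a script. Its argument "rows" is a list of rows, each an object with "dp": the shift along the tool's x, y, z in units of 40 mm (1.0 is 40 mm), a list of three; "turn": the turn, a rotation vector about the tool's x, y, z in units of 6 degrees (1.0 is 6 degrees), a list of three; "fingers": the closure, from 0 (fully open) to 1 (shut). In form: [{"dp": [tx, ty, tz], "turn": [wx, wy, wz], "fingers": fingers}, ...]. A call has 1 to 5 rows; each row shifts and turns the commanded pose from where the row before left it, along the tool's axes as they then stand; what a row does not reach is not made up. A row lasts 1/12 s, in which the tool goes at most 41.7 mm and 7.16 degrees, less where a joint would pass 70% of its speed; a pose out of reach is approached as far as the arm can. A call is refused whole if a number of a shift passes 1 or a number of a turn 1, either way. A call with a gripper value outside its range is refused whole. The fingers move at their own pace and stop on an object; "force" is the grip in N (left out, the last holds). Time passes only in rows, so rows that do not move let the fingers close. It gives the time, the measured TCP pose, the force, the opening and the grip force at its end, in the units of the state.
- r.sense(): the state, without advancing time (a new reading comes with each control period).
- r.grab_frame(name): name is "scene" or "side" or "wrist"; returns a dict with "pixels" (420x560x3 uint8, red, green, blue), "fx", "fy", "cx", "cy" (pixels), "pose" (4x4, takes a point from camera to world coordinates). Camera axes: x right, y down, z forward; pixel columns grow to the right and rows downward; lengths in mm; the calibration is good to about 2 mm. A picture is of the moment at which its call begins. There is no depth.
- r.sign_off(): hands the job in; it is judged then, once.
The state is a dict: "clock": time; "qpos": joint angles; "qvel": joint speeds; "joint_efforts": joint torques, N m; "eef_pos": TCP position; "tcp_rot": TCP orientation; "contact_force": force on the tool from outside, world axes, zero at the start; "wrist_torque": the same for the moment, N m; "opening": opening from 0.0 (shut) to 1.0 (fully open); "grasp_force": force on a finger pad.
Only numpy, scipy, OpenCV 4.12 (cv2) and the standard library are available. Lean on these libraries where they do the work, as an engineer would, in place of code of your own. Each camera call takes 0.05 s, during which the arm holds its last target. There are 200 camera calls.

## Task

Take the hook pole off its rest, hook it into the red ring on the raised clear shield and draw the shield gently down, past the resistance of its catch, until it is fully home. Seat its seal there with a steady pull of about 9 N for a second, never pulling harder than 20 N, and keep the hand off the shield and its frame. Then unhook, leaving the shield down, and lay the pole back in its rest the way it was; leave everything else alone.

Things in the scene. Friction and masses are not known exactly. Their poses are not given: they have to be found in the camera images.
- pole: Loose hook pole, 130 g. x runs along it to the hook, z up. Origin: underside of the black handle at the grip place. Handle: flat bar 14 wide (y), 32 tall (z), x = -60 to +45 mm. A yellow 8 mm round rod on its centre line (z = +16 mm) runs back to x = -169 and forward to x = +70, where it turns straight down: the 8 mm thick tip ends 14 mm below the rod's centre line.
- grip (a point): Where to hold the pole: centre of the handle, 16 mm above the pole's origin, near its centre of mass; 74 mm of handle are free here between the forks. Hold firmly (50 N or more): the pull at the hook has a 70 mm lever about this point and the pole can pitch a little in the fingers.
- hook_tip (a point): Lower end of the turned-down hook, at x = +70, z = +2 mm in the pole's frame.
- rest_seat (a point): Where the grip point lies when the pole is at rest (x to the hook end, z up, 66 mm above the table). The fixed rest: dark plate 130 x 90 mm, two aluminium forks at x = -47 and +37 mm, each a flat saddle 50 mm high, about 21 mm wide between walls that lean outwards and rise 15 mm above it.
- ring (a point): Centre of the red pull ring, which moves with the shield. The ring stands upright, facing the robot: x goes level through it towards the shield, z up. Inner diameter 28 mm, bar 6 mm thick. 26 mm from its centre to the face of the shield's teal top rail; a stub from its top holds it, so the space behind its lower half is open.
- pane (a joint): Lowering of the clear shield, m: 0 = up (ring centre 286 mm high). It stays where left. Lowering takes about 1 to 3 N; a spring catch at 0.098 to 0.106 adds some 2 to 3 N, then holds it. Home is a hard stop set unseen between 0.110 and 0.120, different each time: only the rising force tells. There the seal seats under a steady 6 to 12 N for 0.5 s; over 20 N is too much.
- guard: Fixed frame of the shield: base plate 250 x 360 x 12 mm, two beige posts, teal crossbar at 326 to 340 mm height. Origin: middle of the base's underside; x points away from the robot side. The pane slides 80 mm in front of the origin (x = -80 mm).
- bucket_a: Rotor bucket with amber dome, 72 mm across, 92 mm high, standing behind the shield; origin under its centre. Not to be disturbed.
- bucket_b: Second such bucket.
- tube_rack: Blue rack of capped tubes, 100 x 160 mm, 104 mm high; origin under its centre. Not to be disturbed.
- reagent_bottle: Amber bottle, 60 mm across, 140 mm high. Not to be disturbed.
- sample_jar: Clear jar with white cap, 60 mm across, 70 mm high. Not to be disturbed.
- timer: White timer box 60 x 80 x 30 mm. Not to be disturbed.
- weigh_cup: White cup, 60 mm across, 45 mm high. Not to be disturbed.
Mind the look-alikes: they are no part of the job. What is shaped like the part that bears rest_seat but pink or turquoise is not meant.

How it is judged:
By the outcome, as a careful person would: the job done as asked, in the order asked, and still so for the second after the job is handed in, with the robot touching nothing.
It also fails if it takes over 72 s, if anything falls off the work surface, if the arm or the gripper's body presses on something with over 40 N, if the wrist force passes 120 N, or if a joint passes its speed limit or range.

## Working session

There is one attempt and no reset: what is moved stays moved. The work goes in short steps, Python scripts to look and compute and a tool call to move; the robot and the scene stay as the last step left them, time stands still between calls to the robot, and variables do not carry over. Pictures are saved under pics/ and viewed, at most 12 in all, crops included, and the job is handed in when it is done.

Besides the shell and the picture viewer there is one more tool, called after "Emit:" as name(argument=value, ...), one argument or row to a line, values as JSON. play_rows: Moves the arm, as the interface text tells. Its arguments: {"type":"object","properties":{"rows":{"type":"array"},"force":{"type":"number"}},"required":["rows"]}

```bash
mkdir -p pics; python3 - <<'E'
from rig import r
import cv2,pickle
d={}
for n in("scene","side","wrist"):
    f=r.grab_frame(n);d[n]=f
    cv2.imwrite(f"pics/{n}0.png",f["pixels"][:,:,::-1]); print(n,f["fx"],f["cx"],f["cy"],f["pose"].round(3).tolist())
pickle.dump(d,open("f0.pkl","wb"))
print(r.sense(),r.tcp_to_grasp)
E
```

```text
scene 477.9902321228777 280.5313212300865 213.17696718593734 [[-0.685, 0.566, -0.458, 1144.3], [0.728, 0.53, -0.434, 466.692], [-0.002, -0.631, -0.776, 1238.286], [0.0, 0.0, 0.0, 1.0]]
side 526.7992566621451 283.00831845436096 210.15627009277213 [[0.343, -0.551, 0.761, -889.427], [-0.939, -0.192, 0.284, -664.166], [-0.011, -0.812, -0.584, 1291.002], [0.0, 0.0, 0.0, 1.0]]
wrist 310.9617112510576 282.13287261093666 214.68815926556363 [[0.359, -0.883, -0.303, 301.337], [-0.933, -0.34, -0.116, -553.179], [-0.001, 0.324, -0.946, 373.916], [0.0, 0.0, 0.0, 1.0]]
{'clock': 0.15, 'qpos': array([-1.20543071e+00,  3.53489686e-01,  1.63393075e+00,  6.92304046e-06,
        1.15520680e+00, -2.36727453e-03]), 'qvel': array([-0.00055406, -0.00185256, -0.00300906, -0.00032955, -0.00066108,
        0.00102979]), 'joint_efforts': array([ 1.39553547e-03, -6.05633497e+01, -3.42338383e+01,  4.03466879e-05,
        6.18450824e-03, -3.29994805e-05]), 'eef_pos': array([ 224.58507108, -582.88306626,  230.74768296]), 'tcp_rot': array([-3.14055809e+00, -8.77997150e-06,  3.67730086e-01]), 'contact_force': array([-0.86313824,  0.52035416, -0.72713034]), 'wrist_torque': array([-0.01639933, -0.0197009 , -0.0171654 ]), 'grasp_force': 0.0, 'opening': 1.0014614456037365} 18.700000000000003
```

View pics/scene0.png

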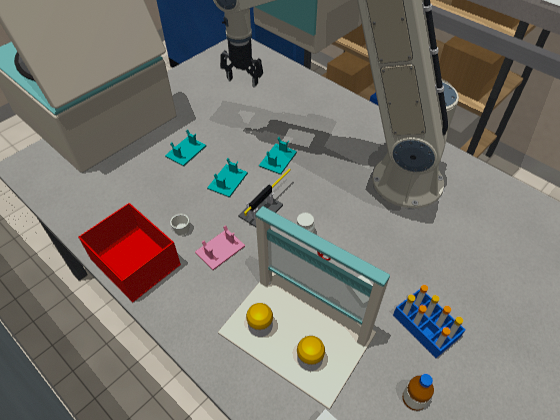

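View pics/side0.png

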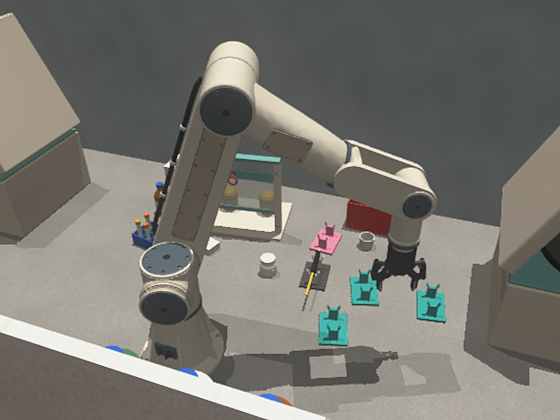

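The scene view shows the pole in the dark rest at about (265,197), its long tail running towards the robot. The ring is at about (323,254). In the side view the pole is at about (313,272) and the ring at about (232,180). I'll zoom in next.

```bash
python3 - <<'E'
import cv2,pickle,numpy as np
d=pickle.load(open("f0.pkl","rb"))
def c(n,x,y,w,h,s):
    return cv2.resize(d[n]["pixels"][y:y+h,x:x+w,::-1],(w*s,h*s),interpolation=cv2.INTER_CUBIC)
a=c("scene",230,160,80,60,5); b=c("scene",250,205,140,100,4)[:300,:400]
b=c("scene",290,230,80,60,5)
e=c("side",280,235,80,60,5); g=c("side",210,150,80,60,5)
cv2.imwrite("pics/crop1.png",np.vstack([np.hstack([a,b]),np.hstack([e,g])]))
E
```

```text
(no output)
```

View pics/crop1.png

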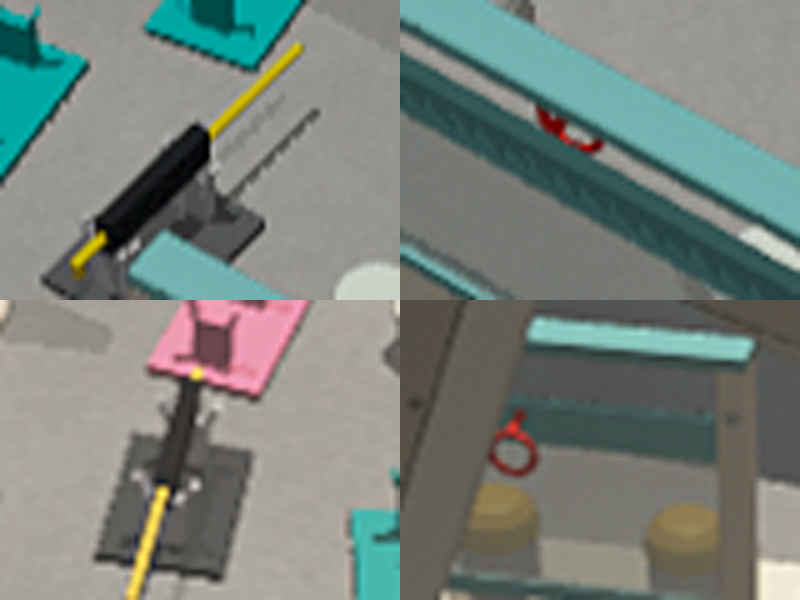

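Top left, the rod's tail end is at scene pixel (290,169.5) and the hook bend at (245.5,212). Bottom left, the side view has the hook end at (319,250). Bottom right, the ring centre is at side pixel (232.6,180.4).

```bash
cat > h.py <<'E'
import numpy as np
def ray(f,u,v):
    d=f["pose"][:3,:3]@np.array([(u-f["cx"])/f["fx"],(v-f["cy"])/f["fy"],1]); return f["pose"][:3,3],d/np.linalg.norm(d)
def atz(f,u,v,z):
    o,d=ray(f,u,v); return o+d*(z-o[2])/d[2]
def tri(*rs):
    A=sum(np.eye(3)-np.outer(d,d) for o,d in rs); b=sum((np.eye(3)-np.outer(d,d))@o for o,d in rs)
    return np.linalg.solve(A,b)
def proj(f,p):
    q=f["pose"][:3,:3].T@(np.array(p)-f["pose"][:3,3]); return np.array([f["fx"]*q[0]/q[2]+f["cx"],f["fy"]*q[1]/q[2]+f["cy"]])
E
python3 - <<'E'
import pickle,numpy as np,cv2
from h import *
d=pickle.load(open("f0.pkl","rb")); s,w=d["scene"],d["side"]
T=atz(s,290,169.5,66);H=atz(s,245.5,212,66); print(T,H,np.linalg.norm(T-H), np.degrees(np.arctan2(*(H-T)[1::-1])))
print("H side",atz(w,319.2,250,66),"T side",atz(w,306.5,305.5,66), "tri H",tri(ray(s,245.5,212),ray(w,319.2,250)))
# yellow mask extents and PCA
for n,f,bx in(("scene",s,(230,160,80,60)),("side",w,(290,235,50,75))):
    x,y,a,b=bx; p=f["pixels"][y:y+b,x:x+a].astype(int); m=(p[...,0]>120)&(p[...,1]>100)&(p[...,2]<70)
    v,u=np.nonzero(m); print(n,m.sum(),u.min()+x,u.max()+x,v.min()+y,v.max()+y)
    q=np.array([atz(f,i+x,j+y,66)[:2] for i,j in zip(u,v)]); c=q.mean(0);_,_,V=np.linalg.svd(q-c); t=(q-c)@V[0]
    print(c,np.degrees(np.arctan2(V[0,1],V[0,0])),c+V[0]*t.min(),c+V[0]*t.max())
for z in(286,):
    x,y=215,160;p=w["pixels"][y:y+40,x:x+40].astype(int);m=(p[...,0]>110)&(p[...,1]<70)
    v,u=np.nonzero(m);print("ring px",u.min()+x,u.max()+x,v.min()+y,v.max()+y); print("ring side",atz(w,232.6,180.4,286))
print("bar",[atz(s,*q,340).round(0).tolist() for q in((270,206.5),(388,268),(257,212.5),(384,278))])
E
```

```text
[ 289.7377291  -296.76258004   66.        ] [ 524.25358522 -272.91452527   66.        ] 235.72529878787745 5.806481379699831
H side [ 519.07118436 -274.6089119    66.        ] T side [ 243.58238267 -315.94657063   66.        ] tri H [ 522.6343176  -274.12288015   63.25677377]
scene 74 244 290 169 213
[ 386.44727784 -289.61806798] 6.200586883818769 [ 288.19302243 -300.29291417] [ 528.51277542 -274.18334377]
side 6 309 313 272 288
[ 375.0769941  -290.53479685] -170.14356321703667 [ 399.88413292 -286.22469139] [ 321.68307773 -299.81169945]
ring px 229 236 174 183
ring side [531.87112798  56.99275315 286.        ]
bar [[616.0, -69.0, 340.0], [565.0, 245.0, 340.0], [651.0, -79.0, 340.0], [592.0, 254.0, 340.0]]
```

Emit:
play_rows(
  rows=[
    {"dp": [0,0,0],"turn": [0,0,-1],"fingers": 0},
    {"dp": [0,0,0],"turn": [0,0,-1],"fingers": 0},
    {"dp": [0,0,0],"turn": [0,0,-1],"fingers": 0},
    {"dp": [0,0,0],"turn": [0,0,-1],"fingers": 0},
    {"dp": [0,0,0],"turn": [0,0,-1],"fingers": 0},
  ],
)

```text
clock: 0.57
eef_pos: [224.7, -583.0, 231.0]
tcp_rot: [-3.141, -0.0, 0.897]
contact_force: [-0.0, -0.2, -0.4]
opening: 1.0
grasp_force: 0.0
```

Emit:
play_rows(
  rows=[
    {"dp": [0,0,0],"turn": [0,0,-1],"fingers": 0},
    {"dp": [0,0,0],"turn": [0,0,-1],"fingers": 0},
    {"dp": [0,0,0],"turn": [0,0,-1],"fingers": 0},
    {"dp": [0,0,0],"turn": [0,0,-1],"fingers": 0},
    {"dp": [0,0,0],"turn": [0,0,-1],"fingers": 0},
  ],
)

```text
clock: 0.98
eef_pos: [224.6, -583.0, 231.0]
tcp_rot: [-3.141, -0.001, 1.42]
contact_force: [0.2, 0.4, -0.0]
opening: 0.998
grasp_force: 0.0
```

Emit:
play_rows(
  rows=[
    {"dp": [0,0,0],"turn": [0,0,-1],"fingers": 0},
    {"dp": [0,0,0],"turn": [0,0,-1],"fingers": 0},
    {"dp": [0,0,0],"turn": [0,0,-1],"fingers": 0},
    {"dp": [0,0,0],"turn": [0,0,-1],"fingers": 0},
    {"dp": [0,0,0],"turn": [0,0,-1],"fingers": 0},
  ],
)

```text
clock: 1.4
eef_pos: [224.6, -583.0, 230.9]
tcp_rot: [3.142, -0.001, 1.944]
contact_force: [-0.5, 0.0, -0.6]
opening: 1.0
grasp_force: 0.0
```

Emit:
play_rows(
  rows=[
    {"dp": [0,0,0],"turn": [0,0,-1],"fingers": 0},
    {"dp": [0,0,0],"turn": [0,0,-1],"fingers": 0},
    {"dp": [0,0,0],"turn": [0,0,-1],"fingers": 0},
    {"dp": [0,0,0],"turn": [0,0,-1],"fingers": 0},
    {"dp": [0,0,0],"turn": [0,0,-1],"fingers": 0},
  ],
)

```text
clock: 1.82
eef_pos: [224.7, -583.0, 231.0]
tcp_rot: [3.141, -0.0, 2.467]
contact_force: [0.2, -0.2, 0.2]
opening: 1.002
grasp_force: 0.0
```

Emit:
play_rows(
  rows=[
    {"dp": [0,0,0],"turn": [0,0,-1],"fingers": 0},
    {"dp": [0,0,0],"turn": [0,0,-1],"fingers": 0},
    {"dp": [0,0,0],"turn": [0,0,-1],"fingers": 0},
    {"dp": [0,0,0],"turn": [0,0,-1],"fingers": 0},
    {"dp": [0,0,0],"turn": [0,0,-1],"fingers": 0},
  ],
)

```text
clock: 2.23
eef_pos: [224.6, -583.0, 231.0]
tcp_rot: [3.141, -0.0, 2.991]
contact_force: [0.7, 0.5, -0.3]
opening: 1.001
grasp_force: 0.0
```

Emit:
play_rows(
  rows=[
    {"dp": [0,0,0],"turn": [0,0,-1],"fingers": 0},
    {"dp": [0,0,0],"turn": [0,0,-1],"fingers": 0},
    {"dp": [0,0,0],"turn": [0,0,-0.5],"fingers": 0},
    {"dp": [0,0,0],"turn": [0,0,0],"fingers": 0},
  ],
)

```text
clock: 2.57
eef_pos: [224.6, -583.0, 231.0]
tcp_rot: [3.141, -0.0, -3.033]
contact_force: [-0.5, 0.4, 0.6]
opening: 1.0
grasp_force: 0.0
```

```bash
cat >> h.py <<'E'
def R(rpy):
    from scipy.spatial.transform import Rotation as Q; return Q.from_euler("xyz",rpy)
def go(s,p,rpy=None):
    """units to reach TCP p (and orientation): dp in current tool axes, turn after/before"""
    A=R(s["tcp_rot"]); dp=A.inv().apply(np.array(p)-s["eef_pos"])/40
    t=None if rpy is None else np.degrees((A.inv()*R(rpy)).as_rotvec())/6
    print("pos",s["eef_pos"].round(1),"rot",s["tcp_rot"].round(4),"t",round(s["clock"],2),"F",s["contact_force"].round(1)); print("dp",dp.round(3),"turn",None if t is None else t.round(3))
E
python3 - <<'E'
from rig import r
from h import *
import numpy as np
go(r.sense(),[452.5,-281.5,230],[np.pi,0,np.radians(186.2)])
E
```

```text
pos [ 224.6 -583.   231. ] rot [ 3.1410e+00 -1.0000e-04 -3.0332e+00] t 2.57 F [-0.5  0.4  0.6]
dp [-6.478  6.878  0.028] turn [ 0.005 -0.001  0.001]
```

Emit:
play_rows(
  rows=[
    {"dp": [-0.54,0.573,0],"turn": [0,0,0],"fingers": 0},
    {"dp": [-0.54,0.573,0],"turn": [0,0,0],"fingers": 0},
    {"dp": [-0.54,0.573,0],"turn": [0,0,0],"fingers": 0},
    {"dp": [-0.54,0.573,0],"turn": [0,0,0],"fingers": 0},
    {"dp": [-0.54,0.573,0],"turn": [0,0,0],"fingers": 0},
  ],
)

```text
clock: 2.98
eef_pos: [320.5, -456.5, 231.1]
tcp_rot: [3.141, -0.0, -3.039]
contact_force: [0.3, -0.3, 0.2]
opening: 0.995
grasp_force: 0.0
```

Emit:
play_rows(
  rows=[
    {"dp": [-0.54,0.573,0],"turn": [0,0,0],"fingers": 0},
    {"dp": [-0.54,0.573,0],"turn": [0,0,0],"fingers": 0},
    {"dp": [-0.54,0.573,0],"turn": [0,0,0],"fingers": 0},
    {"dp": [-0.54,0.573,0],"turn": [0,0,0],"fingers": 0},
    {"dp": [-0.54,0.573,0],"turn": [0,0,0],"fingers": 0},
  ],
)

```text
clock: 3.4
eef_pos: [415.9, -331.1, 231.3]
tcp_rot: [-3.142, 0.0, -3.038]
contact_force: [0.2, 0.7, 0.1]
opening: 1.003
grasp_force: 0.0
```

Emit:
play_rows(
  rows=[
    {"dp": [-0.54,0.573,0],"turn": [0,0,0],"fingers": 0},
    {"dp": [-0.54,0.573,0],"turn": [0,0,0],"fingers": 0},
    {"dp": [0,0,0],"turn": [0,0,0],"fingers": 0},
    {"dp": [0,0,0],"turn": [0,0,0],"fingers": 0},
  ],
)

```text
clock: 3.73
eef_pos: [454.0, -281.1, 231.2]
tcp_rot: [3.142, -0.0, -3.035]
contact_force: [-1.4, 0.1, -0.4]
opening: 0.996
grasp_force: 0.0
```

```bash
python3 - <<'E'
from rig import r
from h import *
import cv2,pickle
d={}
for n in("side","wrist","scene"):
    d[n]=r.grab_frame(n)
pickle.dump(d,open("f1.pkl","wb"))
w=d["side"]["pixels"][135:225,190:310,::-1]
a=d["wrist"]["pixels"][:,:,::-1]
cv2.imwrite("pics/v1.png",np.hstack([cv2.resize(a,(440,330)),cv2.resize(w,(360,330),interpolation=cv2.INTER_CUBIC)]))
print(d["wrist"]["pose"].round(3).tolist())
for n,f in d.items():
    p=f["pixels"].astype(int); m=(p[...,0]>140)&(p[...,1]>110)&(p[...,2]<70)
    if n=="side": continue
    v,u=np.nonzero(m)
    q=np.array([atz(f,i,j,66)[:2] for i,j in zip(u,v)]); k=(abs(q[:,0]-400)<150)&(abs(q[:,1]+287)<40);q=q[k]
    c=q.mean(0);_,_,V=np.linalg.svd(q-c); t=(q-c)@V[0]; e=(q-c)@V[1]
    print(n,k.sum(),c,np.degrees(np.arctan2(V[0,1],V[0,0])),c+V[0]*t.min(),c+V[0]*t.max(),abs(e).max())
go(r.sense(),[452.5,-281.5,47.3])
E
```

```text
[[-0.105, 0.942, 0.32, 369.913], [0.994, 0.1, 0.033, -290.856], [-0.001, 0.321, -0.947, 374.493], [0.0, 0.0, 0.0, 1.0]]
wrist 1048 [ 357.70634205 -291.93209062] 6.267185883063426 [ 286.99562113 -299.69763884] [ 527.55973398 -273.2785585 ] 4.025450970023885
scene 62 [ 386.54010955 -289.94350598] 6.446914845949332 [ 290.31455671 -300.81672104] [ 528.49438586 -273.90307462] 3.2643338833974553
pos [ 452.9 -282.9  231.2] rot [-3.1415e+00 -4.0000e-04 -3.0369e+00] t 3.88 F [ 0.9 -0.4  0.3]
dp [4.000e-03 3.500e-02 4.597e+00] turn None
```

View pics/v1.png

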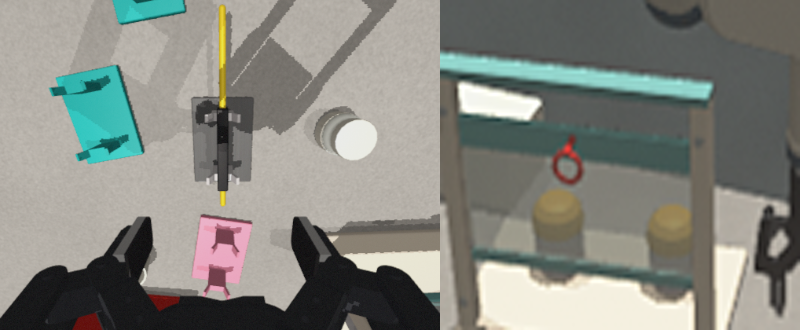

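The wrist view shows the pole along image column ~222, between the forks of the dark rest. The look-alikes are to the sides. In the side crop the ring centre is about (568,163), which is full-image (232.7,180).

Emit:
play_rows(
  rows=[
    {"dp": [-0.043,0.026,0.5],"turn": [0,0,-0.045],"fingers": 0},
    {"dp": [0,0,0.9],"turn": [0,0,0],"fingers": 0},
    {"dp": [0,0,0.9],"turn": [0,0,0],"fingers": 0},
    {"dp": [0,0,0.9],"turn": [0,0,0],"fingers": 0},
    {"dp": [0,0,0.7],"turn": [0,0,0],"fingers": 0},
  ],
)

```text
clock: 4.3
eef_pos: [453.4, -281.7, 73.0]
tcp_rot: [3.141, -0.001, -3.033]
contact_force: [-0.1, -0.2, 0.1]
opening: 0.999
grasp_force: 0.0
```

Emit:
play_rows(
  rows=[
    {"dp": [0,0,0.4],"turn": [0,0,0],"fingers": 0},
    {"dp": [0,0,0.3],"turn": [0,0,0],"fingers": 0},
    {"dp": [0,0,0],"turn": [0,0,0],"fingers": 0},
    {"dp": [0,0,0],"turn": [0,0,0],"fingers": 0},
  ],
)

```text
clock: 4.63
eef_pos: [454.7, -281.7, 47.3]
tcp_rot: [3.141, -0.0, -3.032]
contact_force: [0.2, 0.1, -0.2]
opening: 1.0
grasp_force: 0.0
```

```bash
python3 - <<'E'
from rig import r
from h import *
import pickle,cv2
go(r.sense(),[454.5,-281.7,47.3],[np.pi,0,np.radians(186.27)])
d=pickle.load(open("f1.pkl","rb"))
w=d["side"]; x,y=215,155;p=w["pixels"][y:y+45,x:x+40].astype(int)
m=(p[...,0]>1.8*p[...,1])&(p[...,0]>90); 
for row in m[10:35,8:28]: print("".join("#" if k else "." for k in row))
s=d["scene"]; p=s["pixels"][240:270,305:345].astype(int); m=(p[...,0]>1.8*p[...,1])&(p[...,0]>90)
v,u=np.nonzero(m);print("scene red",u.min()+305,u.max()+305,v.min()+240,v.max()+240); print([proj(s,[532,57,286]),proj(s,[532,57,286-17])])
E
```

```text
pos [ 454.7 -281.7   47.3] rot [ 3.1413e+00 -5.0000e-04 -3.0321e+00] t 4.63 F [ 0.2  0.1 -0.2]
dp [0.004 0.    0.001] turn [ 0.003 -0.004  0.   ]
....................
....................
....................
....................
....................
....................
....................
...........#........
..........##........
.........##.........
........###.........
.......#####........
......##..###.......
.....#......##......
.....#.......#......
.....#.......#......
.....#.......#......
......#......#......
.......##...##......
.........###........
....................
....................
....................
....................
....................
scene red 317 329 252 259
[array([329.82947092, 227.89669338]), array([329.30853581, 231.97247094])]
```

Emit:
play_rows(
  rows=[
    {"dp": [0,0,0],"turn": [0,0,0],"fingers": 1},
    {"dp": [0,0,0],"turn": [0,0,0],"fingers": 1},
    {"dp": [0,0,0],"turn": [0,0,0],"fingers": 1},
    {"dp": [0,0,0],"turn": [0,0,0],"fingers": 1},
    {"dp": [0,0,0],"turn": [0,0,0],"fingers": 1},
  ],
  force=90,
)

```text
clock: 5.05
eef_pos: [455.3, -281.2, 47.9]
tcp_rot: [-3.141, 0.001, -3.031]
contact_force: [-0.5, 0.0, -0.4]
opening: 0.298
grasp_force: 0.0
```

Emit:
play_rows(
  rows=[
    {"dp": [0,0,0],"turn": [0,0,0],"fingers": 1},
    {"dp": [0,0,0],"turn": [0,0,0],"fingers": 1},
    {"dp": [0,0,0],"turn": [0,0,0],"fingers": 1},
    {"dp": [0,0,0],"turn": [0,0,0],"fingers": 1},
    {"dp": [0,0,0],"turn": [0,0,0],"fingers": 1},
  ],
)

```text
clock: 5.47
eef_pos: [455.3, -281.3, 47.8]
tcp_rot: [-3.141, 0.001, -3.031]
contact_force: [-1.0, 0.3, 4.9]
opening: 0.153
grasp_force: 87.7
```

```bash
python3 - <<'E'
from rig import r
from h import *
import pickle
d=pickle.load(open("f0.pkl","rb")); s,w=d["scene"],d["side"]
a=ray(w,232.2,180); 
for q in((323,256),(326,258),(320,254)):
    b=ray(s,*q); t=tri(a,b); print(t.round(1),proj(w,t),proj(s,t))
b=ray(w,232.2,184.2);print(tri(b,ray(s,326.5,259)))
print(atz(w,232.2,180,286))
# bar corners in side view z=340/326: crop 2 pixel -> full
for q in((210+533-400,0),): pass
c=lambda X,Y:(210+(X-400)/5,150+(Y-300)/5)
print("bar side: L/R bottom front",[atz(w,*c(*q),z).round(0).tolist() for q,z in (((755,340),340),((747,362),326))])
print(r.sense())
E
```

```text
[587.1  85.5 248.7] [232.45673577 179.9619384 ] [323.37537662 256.09034773]
[587.4  90.3 246.9] [231.3356691  180.12200154] [324.73404669 257.69521746]
[586.9  80.7 250.7] [233.58073818 179.78545785] [322.01555055 254.48505403]
[580.92222691  88.09838962 232.88631268]
[533.82482588  59.44354622 286.        ]
bar side: L/R bottom front [[649.0, -84.0, 340.0], [640.0, -81.0, 326.0]]
{'clock': 5.4667, 'qpos': array([-5.56164720e-01,  4.64664660e-01,  1.96092716e+00, -1.52090973e-04,
        7.15283629e-01, -2.23768147e+00]), 'qvel': array([-8.96781288e-04, -2.06216413e-05, -1.30366640e-03,  1.77100024e-04,
        1.84573231e-03,  8.65656938e-04]), 'joint_efforts': array([ 3.17333350e-01, -5.35894918e+01, -2.15788561e+01,  9.88325081e-02,
       -3.60410018e-01, -2.32458010e-02]), 'eef_pos': array([ 455.25660046, -281.27045319,   47.84965063]), 'tcp_rot': array([-3.14107060e+00,  5.01792674e-04, -3.03075732e+00]), 'contact_force': array([-0.95777213,  0.34112349,  4.92610815]), 'wrist_torque': array([ 0.05405339,  0.14740916, -0.03325654]), 'grasp_force': 87.67503261566162, 'opening': 0.1530161700498871}
```

Emit:
play_rows(
  rows=[
    {"dp": [0,0,-0.2],"turn": [0,0,0],"fingers": 1},
    {"dp": [0,0,-0.3],"turn": [0,0,0],"fingers": 1},
    {"dp": [0,0,-0.5],"turn": [0,0,0],"fingers": 1},
    {"dp": [0,0,-0.7],"turn": [0,0,0],"fingers": 1},
    {"dp": [0,0,-0.8],"turn": [0,0,0],"fingers": 1},
  ],
)

```text
clock: 5.88
eef_pos: [454.1, -280.5, 148.2]
tcp_rot: [3.14, -0.002, -3.031]
contact_force: [1.1, -0.3, -0.6]
opening: 0.153
grasp_force: 87.6
```

Emit:
play_rows(
  rows=[
    {"dp": [0.1,0,-0.8],"turn": [0,0,0],"fingers": 1},
    {"dp": [0.1,0.5,-0.9],"turn": [0,0,0],"fingers": 1},
    {"dp": [0.1,0.7,-0.9],"turn": [0,0,0],"fingers": 1},
    {"dp": [0.1,0.7,-0.9],"turn": [0,0,0],"fingers": 1},
    {"dp": [0.1,0.7,-0.8],"turn": [0,0,0],"fingers": 1},
  ],
)

```text
clock: 6.3
eef_pos: [424.2, -184.6, 314.8]
tcp_rot: [-3.141, 0.001, -3.032]
contact_force: [1.1, 0.8, -0.6]
opening: 0.149
grasp_force: 87.8
```

Emit:
play_rows(
  rows=[
    {"dp": [0,0.6,-0.5],"turn": [0,0,0],"fingers": 1},
    {"dp": [0,0.4,-0.25],"turn": [0,0,0],"fingers": 1},
    {"dp": [0,0.15,0],"turn": [0,0,0],"fingers": 1},
    {"dp": [0,0,0],"turn": [0,0,0],"fingers": 1},
    {"dp": [0,0,0],"turn": [0,0,0],"fingers": 1},
  ],
)

```text
clock: 6.72
eef_pos: [419.6, -139.9, 341.7]
tcp_rot: [-3.141, -0.001, -3.03]
contact_force: [0.2, -0.6, -2.0]
opening: 0.147
grasp_force: 87.9
```

```bash
python3 - <<'E'
from rig import r
from h import *
import cv2,pickle
d={n:r.grab_frame(n) for n in("side","wrist","scene")}
pickle.dump(d,open("f2.pkl","wb"))
a=cv2.resize(d["wrist"]["pixels"],(400,300)); w=cv2.resize(d["side"]["pixels"][130:250,200:360],(400,300)); s=cv2.resize(d["scene"]["pixels"][140:320,220:460],(400,300))
w0=d["wrist"]["pixels"]
go(r.sense(),[455,-281,47.6])
p=w0.astype(int);m=(p[...,0]>1.8*p[...,1])&(p[...,0]>90)&(p[...,0]>1.8*p[...,2])
v,u=np.nonzero(m);print("red",u.min(),u.max(),v.min(),v.max()); e=proj(d["wrist"],[587,85,249]).round(); print("expected",e)
x,y=int(min(max(e[0]-50,0),460)),int(min(max(e[1]-40,0),345)); z=cv2.resize(w0[y:y+75,x:x+100],(400,300),interpolation=cv2.INTER_CUBIC); print("crop",x,y)
cv2.imwrite("pics/v2.png",np.vstack([np.hstack([a,z]),np.hstack([w,s])])[:,:,::-1])
E
```

```text
pos [ 419.6 -140.4  341. ] rot [ 3.1411e+00 -1.8000e-03 -3.0316e+00] t 6.87 F [-0.2 -0.2 -1.3]
dp [-0.507 -3.594  7.333] turn None
red 1 509 329 419
expected [488. 400.]
crop 438 345
```

View pics/v2.png

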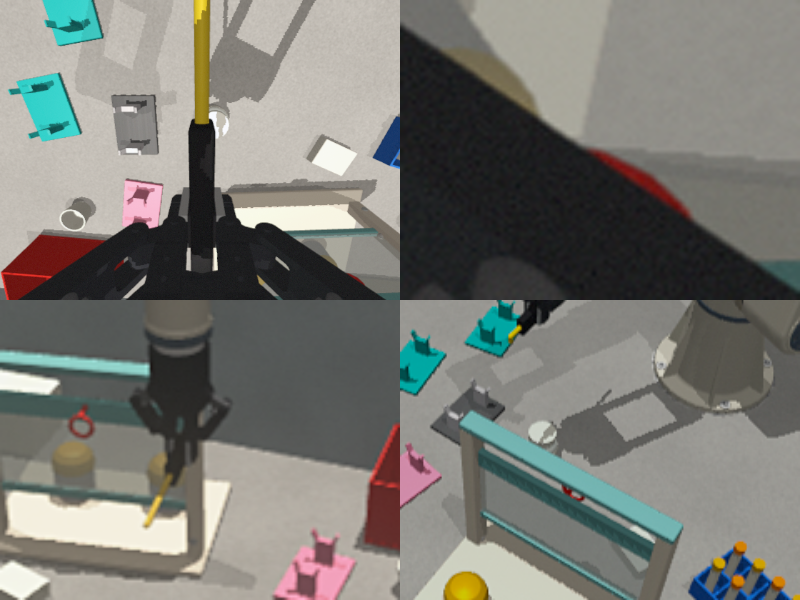

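The ring is mostly behind the hand in the wrist view, with a red sliver at about (498,391) against the expected (488,400). So the ring is really near (587,85,249), and the shield starts partly lowered. I'll shift for a clear view.

Emit:
play_rows(
  rows=[
    {"dp": [-0.4,-0.4,0],"turn": [0,0,0],"fingers": 1},
    {"dp": [-0.7,-0.7,0],"turn": [0,0,0],"fingers": 1},
    {"dp": [-0.7,-0.6,0],"turn": [0,0,0],"fingers": 1},
    {"dp": [0,0,0],"turn": [0,0,0],"fingers": 1},
    {"dp": [0,0,0],"turn": [0,0,0],"fingers": 1},
  ],
)

```text
clock: 7.28
eef_pos: [499.6, -201.0, 340.1]
tcp_rot: [3.14, -0.003, -3.033]
contact_force: [-0.9, 0.5, -1.5]
opening: 0.154
grasp_force: 88.0
```

```bash
python3 - <<'E'
from rig import r
from h import *
import cv2,pickle
d={n:r.grab_frame(n) for n in("side","wrist","scene")}
pickle.dump(d,open("f3.pkl","wb"))
w0=d["wrist"]["pixels"]
go(r.sense(),[455,-281,47.6])
e=proj(d["wrist"],[587,85,249]).round(); print("expected",e)
x,y=400,300; z=cv2.resize(w0[y:y+120,x:x+160],(640,480),interpolation=cv2.INTER_CUBIC)
cv2.imwrite("pics/v3.png",z[:,:,::-1])
E
```

```text
pos [ 498.2 -199.4  341.3] rot [ 3.1406e+00 -1.6000e-03 -3.0314e+00] t 7.43 F [ 0.6  0.8 -0.9]
dp [ 1.285 -1.917  7.342] turn None
expected [579. 341.]
```

View pics/v3.png

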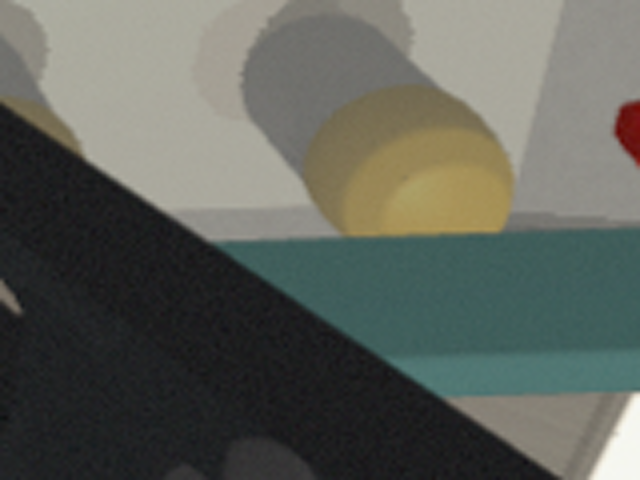

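The ring's left edge is at the right border, about (554,332). I'll shift 35 mm left.

Emit:
play_rows(
  rows=[
    {"dp": [0,0.4,0],"turn": [0,0,0],"fingers": 1},
    {"dp": [0,0.5,0],"turn": [0,0,0],"fingers": 1},
    {"dp": [0,0,0],"turn": [0,0,0],"fingers": 1},
    {"dp": [0,0,0],"turn": [0,0,0],"fingers": 1},
  ],
)

```text
clock: 7.77
eef_pos: [494.3, -162.8, 342.4]
tcp_rot: [-3.141, 0.0, -3.029]
contact_force: [0.5, -0.5, -1.4]
opening: 0.151
grasp_force: 88.2
```

```bash
python3 - <<'E'
from rig import r
from h import *
import cv2,pickle
d={n:r.grab_frame(n) for n in("side","wrist","scene")}
pickle.dump(d,open("f4.pkl","wb"))
w0=d["wrist"]["pixels"]
s=r.sense(); go(s,[455,-281,47.6]); pickle.dump(s,open("s4.pkl","wb"))
e=proj(d["wrist"],[587,85,249]).round(); print("expected",e)
x,y=440,300; z=cv2.resize(w0[y:y+90,x:x+120],(600,450),interpolation=cv2.INTER_CUBIC)
cv2.imwrite("pics/v4.png",z[:,:,::-1])
p=w0.astype(int);m=(p[...,0]>2.2*p[...,1])&(p[...,0]>60)&(p[...,0]>2*p[...,2]); m[:,:440]=0
v,u=np.nonzero(m);print(u.min(),u.max(),v.min(),v.max())
E
```

```text
pos [ 494.9 -163.9  342.3] rot [-3.1411e+00  4.0000e-04 -3.0308e+00] t 7.92 F [ 0.8  0.3 -0.4]
dp [ 1.317 -2.795  7.368] turn None
expected [537. 340.]
513 559 324 379
```

View pics/v4.png

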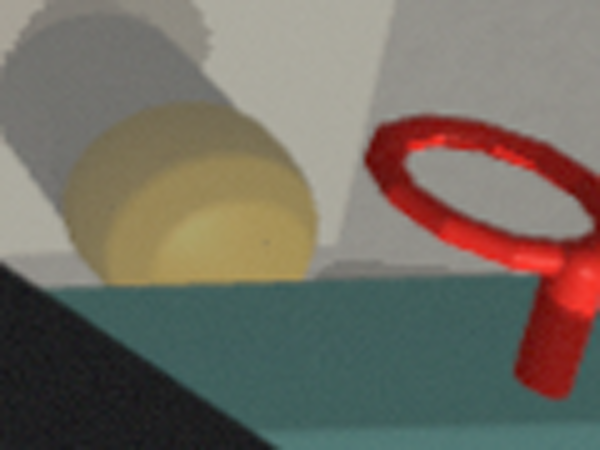

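The wrist view now shows the whole ring, with its hole centre at crop (500,192), which is full-image (540,338.4). I'll fit it jointly with the side view.

```bash
python3 - <<'E'
from h import *
import pickle,cv2
from scipy.optimize import least_squares
d=pickle.load(open("f4.pkl","rb")); W,S,C=d["wrist"],d["side"],d["scene"]
t=tri(ray(W,540,338.4),ray(S,232.2,180)); print("tri WS",t,proj(W,t),proj(S,t),proj(C,t))
th=np.linspace(0,2*np.pi,400)
def ring(c,yaw,R): return np.array(c)+R*(np.outer(np.cos(th),[-np.sin(yaw),np.cos(yaw),0])+np.outer(np.sin(th),[0,0,1]))
obs=np.array([[403,168],[430,150],[500,158],[560,183],[597,215],[588,232],[540,240],[470,220],[425,197]])/5+[440,300]
def f(p,ws=1):
    P=np.array([proj(W,q) for q in ring(p[:3],p[3],14)]); 
    e=[np.linalg.norm(P-o,axis=1).min() for o in obs]
    return np.r_[e,ws*(proj(S,p[:3])-[232.2,180])]
for ws in(1,.1):
    o=least_squares(f,[587,85,250,.165],args=(ws,),x_scale=[10,10,10,.1],diff_step=1e-4);print(ws,o.x,np.degrees(o.x[3]),o.fun.round(1))
c=o.x
# yaw from crossbar front/back, sharper: base plate/rail edge in wrist
L=lambda X,Y:(440+X/5,300+Y/5)
# rail lower edge near z ~ unknown: horizontal line direction using two pts at equal z
for z in(250,270,290):
    a,b=atz(W,*L(60,288),z),atz(W,*L(520,276),z); v=b-a; print(z,a.round(1),b.round(1),np.degrees(np.arctan2(-v[0],v[1])))
# pole hook in side/scene views
a=d["side"]["pixels"]; 
E
```

```text
tri WS [583.36062986  84.68385696 251.16775122] [539.83758465 338.26612239] [232.18362652 179.96373433] [324.17279762 254.43989315]
1 [5.87900404e+02 9.06926853e+01 2.45222667e+02 1.20438005e-01] 6.900589385672865 [ 0.4  1.4  0.9  0.1  1.2  0.7  1.   0.7  0.3 -0.9  0.4]
0.1 [5.92757908e+02 9.80793045e+01 2.38722031e+02 1.44638129e-01] 8.287154335154195 [ 0.9  0.9  0.9  0.1  1.2  0.4  0.9  0.7  0.4 -0.2  0.1]
250 [615.1  11.7 250. ] [602.6  97.2 250. ] 8.308354307732703
270 [597.8  -3.9 270. ] [586.4  74.3 270. ] 8.308354307732671
290 [580.5 -19.6 290. ] [570.1  51.4 290. ] 8.30835430773272
```

Emit:
play_rows(
  rows=[
    {"dp": [0,0.4,0],"turn": [0,0,-0.39],"fingers": 1},
    {"dp": [-0.1,0.8,0],"turn": [0,0,0],"fingers": 1},
    {"dp": [-0.1,0.9,0],"turn": [0,0,0],"fingers": 1},
    {"dp": [-0.1,0.9,0],"turn": [0,0,0],"fingers": 1},
    {"dp": [-0.1,0.9,0],"turn": [0,0,0],"fingers": 1},
  ],
)

```text
clock: 8.33
eef_pos: [487.7, -6.2, 342.1]
tcp_rot: [-3.141, 0.0, -2.992]
contact_force: [0.4, 0.6, -1.4]
opening: 0.152
grasp_force: 88.3
```

Emit:
play_rows(
  rows=[
    {"dp": [-0.1,0.9,0.3],"turn": [0,0,0],"fingers": 1},
    {"dp": [-0.07,0.7,0.5],"turn": [0,0,0],"fingers": 1},
    {"dp": [0,0.31,0.7],"turn": [0,0,0],"fingers": 1},
    {"dp": [0,0,0.7],"turn": [0,0,0],"fingers": 1},
    {"dp": [0,0,0.42],"turn": [0,0,0],"fingers": 1},
  ],
)

```text
clock: 8.75
eef_pos: [482.0, 70.1, 234.8]
tcp_rot: [-3.142, -0.002, -2.988]
contact_force: [-1.4, -0.4, -2.1]
opening: 0.15
grasp_force: 88.2
```

Emit:
play_rows(
  rows=[
    {"dp": [0,0,0],"turn": [0,0,0],"fingers": 1},
    {"dp": [0,0,0],"turn": [0,0,0],"fingers": 1},
    {"dp": [0,0,0],"turn": [0,0,0],"fingers": 1},
  ],
)

```text
clock: 9.0
eef_pos: [484.1, 69.3, 238.5]
tcp_rot: [-3.142, 0.002, -2.991]
contact_force: [0.8, 0.2, -0.4]
opening: 0.148
grasp_force: 88.1
```

```bash
python3 - <<'E'
from rig import r
from h import *
import cv2,pickle
d={n:r.grab_frame(n) for n in("side","scene","wrist")}
pickle.dump(d,open("f5.pkl","wb"))
s=r.sense(); go(s,[526.7,76.2,237.6],[np.pi,0,np.radians(188.7)])
y=s["tcp_rot"][2]+np.pi; hk=s["eef_pos"]+[70*np.cos(y),70*np.sin(y),18.4]
print("hook",hk,proj(d["scene"],hk),proj(d["side"],hk))
a=cv2.resize(d["side"]["pixels"][150:210,190:270],(400,300),interpolation=cv2.INTER_CUBIC); b=cv2.resize(d["scene"]["pixels"][210:270,280:360],(400,300),interpolation=cv2.INTER_CUBIC)
c=cv2.resize(d["wrist"]["pixels"],(400,300)); e=cv2.resize(d["wrist"]["pixels"][270:420,180:380],(400,300))
cv2.imwrite("pics/v5.png",np.vstack([np.hstack([a,b]),np.hstack([c,e])])[:,:,::-1])
E
```

```text
pos [484.1  69.4 238.7] rot [-3.1415e+00  2.5000e-03 -2.9906e+00] t 9.15 F [-0.6  0.6 -1. ]
dp [-1.078  0.008  0.029] turn [-0.001  0.024 -0.009]
hook [553.33096559  79.92311005 257.06299362] [330.57377791 244.79218062] [229.82769915 183.02074353]
```

View pics/v5.png

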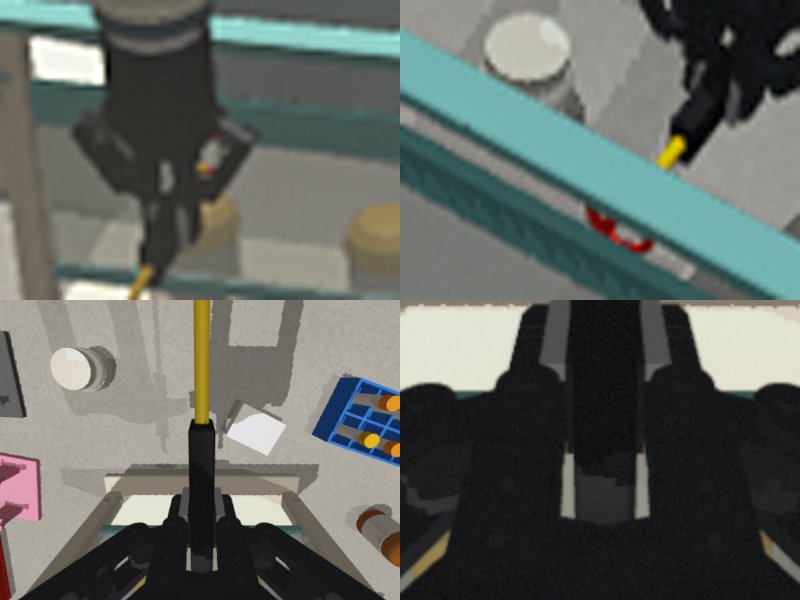

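```bash
python3 - <<'E'
from h import *
import pickle
from scipy.optimize import least_squares
d=pickle.load(open("f4.pkl","rb")); W,S,C=d["wrist"],d["side"],d["scene"]
a,b=[g.ravel() for g in np.meshgrid(np.linspace(0,2*np.pi,120),np.linspace(0,2*np.pi,24))]
yaw=np.radians(8.8); X=np.array([np.cos(yaw),np.sin(yaw),0]);Y=np.array([-X[1],X[0],0])
T=np.outer((17+3*np.cos(b))*np.cos(a),Y)+np.outer((17+3*np.cos(b))*np.sin(a),[0,0,1])+np.outer(3*np.sin(b),X)
def pr(f,P):
    q=(P-f["pose"][:3,3])@f["pose"][:3,:3]; return np.c_[f["fx"]*q[:,0]/q[:,2]+f["cx"],f["fy"]*q[:,1]/q[:,2]+f["cy"]]
def red(f,x0,x1,y0,y1):
    p=f["pixels"][y0:y1,x0:x1].astype(int); m=(p[...,0]>1.8*p[...,1])&(p[...,0]>70)&(p[...,0]>1.5*p[...,2]); v,u=np.nonzero(m); return u+x0,v+y0
u,v=red(S,215,250,160,200); print("S",u.min(),u.max(),v.max())
so=[u.min(),u.max(),v.max()]
u,v=red(C,305,345,240,275); print("C",u.min(),u.max(),v.min(),v.max()); cb=v.max(); cu=u.max()
u,v=red(W,480,560,300,400); print("W",u.min(),u.max(),v.min(),v.max()); wo=[u.min(),v.min()]
def f(p):
    w,s,c=pr(W,p+T),pr(S,p+T),pr(C,p+T)
    return np.array([w[:,0].min()-wo[0]+.0,w[:,1].min()-wo[1],s[:,0].min()-so[0],s[:,0].max()-so[1],s[:,1].max()-so[2],c[:,1].max()-cb])
o=least_squares(f,[584,85,251.],diff_step=1e-4); print(o.x,o.fun.round(2))
for p in([584,85,251],[584,85,255],[580,82,255],[588,89,247]): print(p,f(np.array(p)).round(1))
E
```

```text
S 228 236 184
C 318 329 252 259
W 513 559 323 379
[581.87335874  82.48701477 253.67921435] [ 0.23 -0.02 -0.77  1.81  0.43  0.2 ]
[584, 85, 251] [ 0.   0.2 -1.1  1.5  0.6  1.9]
[584, 85, 255] [ 3.   2.9 -1.2  1.4 -0.3  1. ]
[580, 82, 255] [ 1.4 -0.8 -0.9  1.7  0.4 -0.7]
[588, 89, 247] [-0.3  1.3 -1.5  1.   0.8  4.7]
```

Emit:
play_rows(
  rows=[
    {"dp": [-0.15,-0.05,-0.03],"turn": [0,0,0],"fingers": 1},
    {"dp": [-0.15,0,0],"turn": [0,0,0],"fingers": 1},
    {"dp": [-0.15,0,0],"turn": [0,0,0],"fingers": 1},
    {"dp": [-0.1,0,0],"turn": [0,0,0],"fingers": 1},
    {"dp": [0,0,0],"turn": [0,0,0],"fingers": 1},
  ],
)

```text
clock: 9.57
eef_pos: [506.4, 71.1, 238.5]
tcp_rot: [3.142, 0.001, -2.99]
contact_force: [-0.4, -0.0, -1.2]
opening: 0.154
grasp_force: 88.1
```

Emit:
play_rows(
  rows=[
    {"dp": [-0.08,0,0],"turn": [0,0,0],"fingers": 1},
    {"dp": [-0.08,0,0],"turn": [0,0,0],"fingers": 1},
    {"dp": [-0.08,0,0],"turn": [0,0,0],"fingers": 1},
    {"dp": [0,0,0],"turn": [0,0,0],"fingers": 1},
  ],
)

```text
clock: 9.9
eef_pos: [515.3, 72.5, 238.4]
tcp_rot: [3.142, 0.0, -2.99]
contact_force: [0.3, -1.0, -0.7]
opening: 0.15
grasp_force: 88.1
```

Emit:
play_rows(
  rows=[
    {"dp": [-0.08,0,0],"turn": [0,0,0],"fingers": 1},
    {"dp": [-0.08,0,0],"turn": [0,0,0],"fingers": 1},
    {"dp": [-0.08,0,0],"turn": [0,0,0],"fingers": 1},
    {"dp": [0,0,0],"turn": [0,0,0],"fingers": 1},
    {"dp": [0,0,0],"turn": [0,0,0],"fingers": 1},
  ],
)

```text
clock: 10.32
eef_pos: [524.3, 73.9, 238.4]
tcp_rot: [3.142, -0.0, -2.99]
contact_force: [-0.5, -0.4, -0.9]
opening: 0.15
grasp_force: 88.1
```

```bash
python3 - <<'E'
from rig import r
from h import *
import cv2,pickle
d={n:r.grab_frame(n) for n in("side","scene")}
pickle.dump(d,open("f6.pkl","wb"))
s=r.sense(); go(s,[524.7,73.8,239.8],[np.pi,0,np.radians(188.7)])
a=cv2.resize(d["side"]["pixels"][150:210,190:270],(400,300),interpolation=cv2.INTER_CUBIC); b=cv2.resize(d["scene"]["pixels"][235:265,305:345],(400,300),interpolation=cv2.INTER_CUBIC)
cv2.imwrite("pics/v6.png",np.hstack([a,b])[:,:,::-1])
E
```

```text
pos [524.1  73.9 238.4] rot [-3.1416e+00 -3.0000e-04 -2.9900e+00] t 10.42 F [ 0.3 -1.  -1.6]
dp [-0.016 -0.004 -0.036] turn [-0.    -0.002 -0.002]
```

View pics/v6.png

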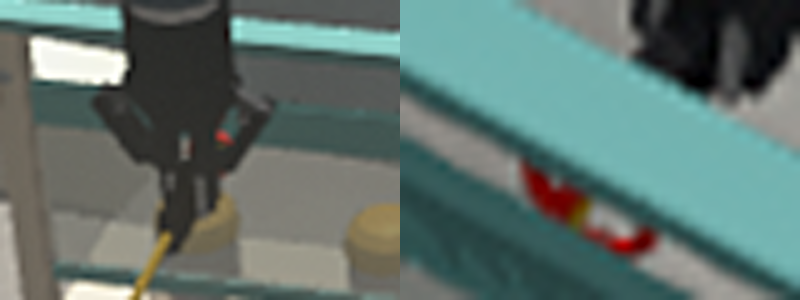

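The scene crop shows the yellow hook inside the ring at about (578,210), and there is no contact force. Now I'll lower it.

Emit:
play_rows(
  rows=[
    {"dp": [0,0,0.08],"turn": [0,0,0],"fingers": 1},
    {"dp": [0,0,0.08],"turn": [0,0,0],"fingers": 1},
    {"dp": [0,0,0.08],"turn": [0,0,0],"fingers": 1},
    {"dp": [0,0,0.08],"turn": [0,0,0],"fingers": 1},
    {"dp": [0,0,0.05],"turn": [0,0,0],"fingers": 1},
  ],
)

```text
clock: 10.83
eef_pos: [523.9, 73.8, 223.0]
tcp_rot: [3.142, -0.001, -2.99]
contact_force: [-0.5, 0.5, -1.0]
opening: 0.152
grasp_force: 88.2
```

Emit:
play_rows(
  rows=[
    {"dp": [0,0,0.05],"turn": [0,0,0],"fingers": 1},
    {"dp": [0,0,0.05],"turn": [0,0,0],"fingers": 1},
    {"dp": [0,0,0.05],"turn": [0,0,0],"fingers": 1},
    {"dp": [0,0,0.05],"turn": [0,0,0],"fingers": 1},
    {"dp": [0,0,0.05],"turn": [0,0,0],"fingers": 1},
  ],
)

```text
clock: 11.25
eef_pos: [524.2, 73.9, 213.5]
tcp_rot: [3.142, 0.0, -2.99]
contact_force: [-2.4, -0.0, 0.9]
opening: 0.15
grasp_force: 88.2
```

Emit:
play_rows(
  rows=[
    {"dp": [0,0,0.06],"turn": [0,0,0],"fingers": 1},
    {"dp": [0,0,0.06],"turn": [0,0,0],"fingers": 1},
    {"dp": [0,0,0.06],"turn": [0,0,0],"fingers": 1},
    {"dp": [0,0,0.06],"turn": [0,0,0],"fingers": 1},
    {"dp": [0,0,0.06],"turn": [0,0,0],"fingers": 1},
  ],
)

```text
clock: 11.67
eef_pos: [524.2, 73.9, 201.4]
tcp_rot: [3.142, 0.0, -2.99]
contact_force: [-1.0, -0.6, -0.4]
opening: 0.153
grasp_force: 88.2
```

```bash
python3 - <<'E'
from rig import r
from h import *
import cv2,pickle
d={n:r.grab_frame(n) for n in("side","scene")}
s=r.sense(); print(s["eef_pos"],s["contact_force"],s["wrist_torque"])
a=cv2.resize(d["side"]["pixels"][150:210,190:270],(400,300),interpolation=cv2.INTER_CUBIC); b=cv2.resize(d["scene"]["pixels"][235:280,305:365],(400,300),interpolation=cv2.INTER_CUBIC)
cv2.imwrite("pics/v7.png",np.hstack([a,b])[:,:,::-1])
E
```

```text
[524.09635455  73.84288179 201.18134754] [ 0.51395541 -0.94083434 -1.05070747] [ 0.03807336 -0.08589475 -0.01518407]
```

View pics/v7.png

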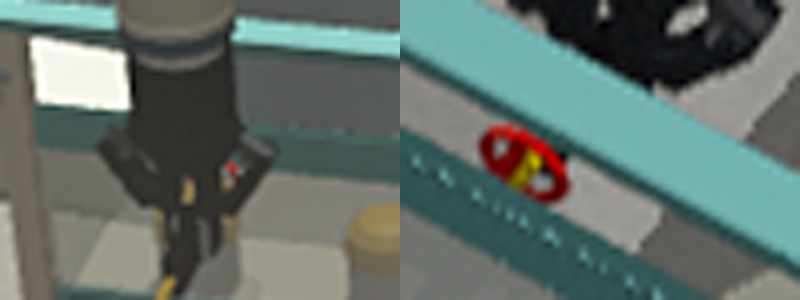

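The ring has moved down with the hook through it, at crop (525,165). I'll go on towards the catch.

Emit:
play_rows(
  rows=[
    {"dp": [0,0,0.07],"turn": [0,0,0],"fingers": 1},
    {"dp": [0,0,0.07],"turn": [0,0,0],"fingers": 1},
    {"dp": [0,0,0.07],"turn": [0,0,0],"fingers": 1},
    {"dp": [0,0,0.07],"turn": [0,0,0],"fingers": 1},
    {"dp": [0,0,0.07],"turn": [0,0,0],"fingers": 1},
  ],
)

```text
clock: 12.18
eef_pos: [524.4, 73.9, 187.4]
tcp_rot: [3.142, 0.0, -2.99]
contact_force: [1.2, 1.2, 0.6]
opening: 0.152
grasp_force: 88.2
```

Emit:
play_rows(
  rows=[
    {"dp": [0,0,0.07],"turn": [0,0,0],"fingers": 1},
    {"dp": [0,0,0.07],"turn": [0,0,0],"fingers": 1},
    {"dp": [0,0,0.07],"turn": [0,0,0],"fingers": 1},
    {"dp": [0,0,0.07],"turn": [0,0,0],"fingers": 1},
    {"dp": [0,0,0.07],"turn": [0,0,0],"fingers": 1},
  ],
)

```text
clock: 12.6
eef_pos: [524.3, 73.9, 173.4]
tcp_rot: [3.142, 0.0, -2.99]
contact_force: [-0.3, 0.9, 0.8]
opening: 0.154
grasp_force: 88.2
```

Emit:
play_rows(
  rows=[
    {"dp": [0,0,0.05],"turn": [0,0,0],"fingers": 1},
    {"dp": [0,0,0.05],"turn": [0,0,0],"fingers": 1},
    {"dp": [0,0,0.05],"turn": [0,0,0],"fingers": 1},
    {"dp": [0,0,0.05],"turn": [0,0,0],"fingers": 1},
    {"dp": [0,0,0.05],"turn": [0,0,0],"fingers": 1},
  ],
)

```text
clock: 13.02
eef_pos: [524.3, 73.9, 163.5]
tcp_rot: [-3.142, 0.0, -2.99]
contact_force: [1.7, 0.1, 0.6]
opening: 0.15
grasp_force: 88.2
```

Emit:
play_rows(
  rows=[
    {"dp": [0,0,0.025],"turn": [0,0,0],"fingers": 1},
    {"dp": [0,0,0.025],"turn": [0,0,0],"fingers": 1},
    {"dp": [0,0,0.025],"turn": [0,0,0],"fingers": 1},
  ],
)

```text
clock: 13.27
eef_pos: [524.2, 73.9, 160.6]
tcp_rot: [3.142, -0.0, -2.99]
contact_force: [1.1, 1.1, 0.9]
opening: 0.152
grasp_force: 88.2
```

```bash
python3 -c "
from rig import r
s=r.sense();print(s['eef_pos'],s['tcp_rot'],s['contact_force'],s['wrist_torque'])"
```

```text
[524.15986918  73.87884382 160.55609813] [ 3.14155973e+00 -7.21058902e-05 -2.99005057e+00] [1.13947827 1.06654621 0.94087328] [ 0.07476238 -0.21163306  0.04539849]
```

Emit:
play_rows(
  rows=[
    {"dp": [0,0,0.025],"turn": [0,0,0],"fingers": 1},
    {"dp": [0,0,0.025],"turn": [0,0,0],"fingers": 1},
    {"dp": [0,0,0.025],"turn": [0,0,0],"fingers": 1},
  ],
)

```text
clock: 13.52
eef_pos: [524.3, 73.9, 158.0]
tcp_rot: [-3.142, 0.0, -2.99]
contact_force: [-2.5, 0.0, 8.0]
opening: 0.156
grasp_force: 89.1
```

Emit:
play_rows(
  rows=[
    {"dp": [0,0,0.025],"turn": [0,0,0],"fingers": 1},
    {"dp": [0,0,0.025],"turn": [0,0,0],"fingers": 1},
    {"dp": [0,0,0.025],"turn": [0,0,0],"fingers": 1},
  ],
)

```text
clock: 13.77
eef_pos: [524.3, 73.9, 155.0]
tcp_rot: [-3.142, 0.0, -2.99]
contact_force: [-1.2, 0.5, 6.0]
opening: 0.155
grasp_force: 89.0
```

Emit:
play_rows(
  rows=[
    {"dp": [0,0,0.025],"turn": [0,0,0],"fingers": 1},
    {"dp": [0,0,0.025],"turn": [0,0,0],"fingers": 1},
    {"dp": [0,0,0.025],"turn": [0,0,0],"fingers": 1},
  ],
)

```text
clock: 14.02
eef_pos: [524.3, 73.9, 151.7]
tcp_rot: [-3.142, 0.0, -2.99]
contact_force: [-0.1, 0.9, 3.6]
opening: 0.15
grasp_force: 88.9
```

Emit:
play_rows(
  rows=[
    {"dp": [0,0,0.025],"turn": [0,0,0],"fingers": 1},
    {"dp": [0,0,0.025],"turn": [0,0,0],"fingers": 1},
  ],
)

```text
clock: 14.18
eef_pos: [524.2, 73.9, 149.5]
tcp_rot: [-3.142, 0.0, -2.99]
contact_force: [0.5, 0.2, 2.8]
opening: 0.148
grasp_force: 88.7
```

```bash
python3 -c "
from rig import r
s=r.sense();print(s['eef_pos'],s['tcp_rot'],s['contact_force'],s['wrist_torque'])"
```

```text
[524.20163236  73.87129334 149.46251671] [-3.14159019e+00  1.88412253e-06 -2.99002049e+00] [0.50998815 0.19207115 2.76873167] [ 6.79054341e-02 -2.29783876e-01  7.65114866e-05]
```

Emit:
play_rows(
  rows=[
    {"dp": [0,0,0.0125],"turn": [0,0,0],"fingers": 1},
    {"dp": [0,0,0.0125],"turn": [0,0,0],"fingers": 1},
  ],
)

```text
clock: 14.35
eef_pos: [524.2, 73.9, 148.5]
tcp_rot: [3.142, -0.0, -2.99]
contact_force: [-0.2, 0.1, 1.6]
opening: 0.149
grasp_force: 88.6
```

Emit:
play_rows(
  rows=[
    {"dp": [0,0,0.0125],"turn": [0,0,0],"fingers": 1},
    {"dp": [0,0,0.0125],"turn": [0,0,0],"fingers": 1},
  ],
)

```text
clock: 14.52
eef_pos: [524.2, 73.9, 147.5]
tcp_rot: [-3.142, -0.0, -2.99]
contact_force: [0.5, 1.2, 1.2]
opening: 0.152
grasp_force: 88.6
```

Emit:
play_rows(
  rows=[
    {"dp": [0,0,0.0125],"turn": [0,0,0],"fingers": 1},
    {"dp": [0,0,0.0075],"turn": [0,0,0],"fingers": 1},
  ],
)

```text
clock: 14.68
eef_pos: [524.2, 73.9, 146.7]
tcp_rot: [3.142, -0.0, -2.99]
contact_force: [0.7, 0.0, 0.6]
opening: 0.151
grasp_force: 88.6
```

Emit:
play_rows(
  rows=[
    {"dp": [0,0,0.0125],"turn": [0,0,0],"fingers": 1},
    {"dp": [0,0,0.0075],"turn": [0,0,0],"fingers": 1},
  ],
)

```text
clock: 14.85
eef_pos: [524.1, 73.9, 145.9]
tcp_rot: [3.142, -0.0, -2.99]
contact_force: [0.9, 0.7, 1.3]
opening: 0.149
grasp_force: 88.5
```

Emit:
play_rows(
  rows=[
    {"dp": [0,0,0.0125],"turn": [0,0,0],"fingers": 1},
    {"dp": [0,0,0.0075],"turn": [0,0,0],"fingers": 1},
  ],
)

```text
clock: 15.02
eef_pos: [524.1, 73.9, 145.1]
tcp_rot: [3.142, -0.0, -2.99]
contact_force: [0.3, 0.3, 0.4]
opening: 0.15
grasp_force: 88.5
```

Emit:
play_rows(
  rows=[
    {"dp": [0,0,0.0125],"turn": [0,0,0],"fingers": 1},
    {"dp": [0,0,0.0075],"turn": [0,0,0],"fingers": 1},
  ],
)

```text
clock: 15.18
eef_pos: [524.1, 73.9, 144.3]
tcp_rot: [3.142, -0.0, -2.99]
contact_force: [0.6, 0.7, 0.8]
opening: 0.148
grasp_force: 88.5
```

Emit:
play_rows(
  rows=[
    {"dp": [0,0,0.0125],"turn": [0,0,0],"fingers": 1},
    {"dp": [0,0,0.0075],"turn": [0,0,0],"fingers": 1},
  ],
)

```text
clock: 15.35
eef_pos: [524.2, 73.9, 143.6]
tcp_rot: [3.142, -0.0, -2.99]
contact_force: [2.0, 0.2, 0.6]
opening: 0.15
grasp_force: 88.5
```

Emit:
play_rows(
  rows=[
    {"dp": [0,0,0.0125],"turn": [0,0,0],"fingers": 1},
    {"dp": [0,0,0.0075],"turn": [0,0,0],"fingers": 1},
  ],
)

```text
clock: 15.52
eef_pos: [524.2, 73.9, 142.8]
tcp_rot: [3.142, -0.0, -2.99]
contact_force: [0.5, 0.3, 0.9]
opening: 0.15
grasp_force: 88.5
```

Emit:
play_rows(
  rows=[
    {"dp": [0,0,0.0125],"turn": [0,0,0],"fingers": 1},
    {"dp": [0,0,0.0075],"turn": [0,0,0],"fingers": 1},
  ],
)

```text
clock: 15.68
eef_pos: [524.2, 73.9, 142.0]
tcp_rot: [3.142, -0.0, -2.99]
contact_force: [0.6, 0.4, 0.3]
opening: 0.153
grasp_force: 88.5
```

Emit:
play_rows(
  rows=[
    {"dp": [0,0,0.0125],"turn": [0,0,0],"fingers": 1},
    {"dp": [0,0,0.0075],"turn": [0,0,0],"fingers": 1},
  ],
)

```text
clock: 15.85
eef_pos: [524.2, 73.9, 141.2]
tcp_rot: [-3.142, -0.0, -2.99]
contact_force: [0.5, 0.4, -0.0]
opening: 0.151
grasp_force: 88.5
```

Emit:
play_rows(
  rows=[
    {"dp": [0,0,0.0125],"turn": [0,0,0],"fingers": 1},
    {"dp": [0,0,0.0075],"turn": [0,0,0],"fingers": 1},
  ],
)

```text
clock: 16.02
eef_pos: [524.2, 73.9, 140.4]
tcp_rot: [3.142, -0.0, -2.99]
contact_force: [1.0, 0.3, 0.2]
opening: 0.151
grasp_force: 88.5
```

Emit:
play_rows(
  rows=[
    {"dp": [0,0,0.0125],"turn": [0,0,0],"fingers": 1},
    {"dp": [0,0,0.0075],"turn": [0,0,0],"fingers": 1},
  ],
)

```text
clock: 16.18
eef_pos: [524.2, 73.9, 139.6]
tcp_rot: [-3.142, -0.0, -2.99]
contact_force: [-0.2, 0.6, 0.2]
opening: 0.156
grasp_force: 88.5
```

Emit:
play_rows(
  rows=[
    {"dp": [0,0,0.0125],"turn": [0,0,0],"fingers": 1},
    {"dp": [0,0,0.0075],"turn": [0,0,0],"fingers": 1},
  ],
)

```text
clock: 16.35
eef_pos: [524.2, 73.9, 138.8]
tcp_rot: [3.142, 0.0, -2.99]
contact_force: [-1.0, 0.3, 2.4]
opening: 0.153
grasp_force: 88.5
```

Possibly starting to touch; I'll take finer steps.

Emit:
play_rows(
  rows=[
    {"dp": [0,0,0.0075],"turn": [0,0,0],"fingers": 1},
    {"dp": [0,0,0],"turn": [0,0,0],"fingers": 1},
  ],
)

```text
clock: 16.52
eef_pos: [524.3, 73.9, 138.7]
tcp_rot: [3.142, 0.0, -2.99]
contact_force: [-0.9, 0.2, 2.7]
opening: 0.148
grasp_force: 88.6
```

Emit:
play_rows(
  rows=[
    {"dp": [0,0,0.01],"turn": [0,0,0],"fingers": 1},
    {"dp": [0,0,0],"turn": [0,0,0],"fingers": 1},
  ],
)

```text
clock: 16.68
eef_pos: [524.3, 73.9, 138.4]
tcp_rot: [3.142, 0.0, -2.99]
contact_force: [-1.1, 0.3, 5.1]
opening: 0.151
grasp_force: 88.9
```

Emit:
play_rows(
  rows=[
    {"dp": [0,0,0.01],"turn": [0,0,0],"fingers": 1},
    {"dp": [0,0,0],"turn": [0,0,0],"fingers": 1},
    {"dp": [0,0,0],"turn": [0,0,0],"fingers": 1},
  ],
)

```text
clock: 16.93
eef_pos: [524.3, 73.9, 138.2]
tcp_rot: [3.142, 0.0, -2.99]
contact_force: [-2.3, 0.3, 7.8]
opening: 0.152
grasp_force: 89.3
```

Emit:
play_rows(
  rows=[
    {"dp": [0,0,0],"turn": [0,0,0],"fingers": 1},
    {"dp": [0,0,0],"turn": [0,0,0],"fingers": 1},
    {"dp": [0,0,0],"turn": [0,0,0],"fingers": 1},
    {"dp": [0,0,0],"turn": [0,0,0],"fingers": 1},
    {"dp": [0,0,0],"turn": [0,0,0],"fingers": 1},
  ],
)

```text
clock: 17.35
eef_pos: [524.3, 73.9, 138.2]
tcp_rot: [3.142, 0.001, -2.99]
contact_force: [-3.3, 0.4, 7.4]
opening: 0.149
grasp_force: 89.3
```

Emit:
play_rows(
  rows=[
    {"dp": [0,0,0],"turn": [0,0,0],"fingers": 1},
    {"dp": [0,0,0],"turn": [0,0,0],"fingers": 1},
    {"dp": [0,0,0],"turn": [0,0,0],"fingers": 1},
    {"dp": [0,0,0],"turn": [0,0,0],"fingers": 1},
    {"dp": [0,0,0],"turn": [0,0,0],"fingers": 1},
  ],
)

```text
clock: 17.77
eef_pos: [524.3, 73.9, 138.2]
tcp_rot: [3.142, 0.001, -2.99]
contact_force: [-1.7, -0.4, 7.0]
opening: 0.153
grasp_force: 89.3
```

Emit:
play_rows(
  rows=[
    {"dp": [0,0,0],"turn": [0,0,0],"fingers": 1},
    {"dp": [0,0,0],"turn": [0,0,0],"fingers": 1},
    {"dp": [0,0,0],"turn": [0,0,0],"fingers": 1},
    {"dp": [0,0,0],"turn": [0,0,0],"fingers": 1},
  ],
)

```text
clock: 18.1
eef_pos: [524.3, 73.9, 138.2]
tcp_rot: [-3.142, 0.001, -2.99]
contact_force: [-2.8, 0.3, 7.2]
opening: 0.149
grasp_force: 89.3
```

```bash
python3 -c "
from rig import r
s=r.sense();print(s['eef_pos'],s['tcp_rot'],s['contact_force'],s['wrist_torque'])"
```

```text
[524.32824609  73.9042493  138.20715408] [-3.14157770e+00  5.17200956e-04 -2.98997627e+00] [-2.75911011  0.31444402  7.15883124] [ 0.12097569 -0.12493961  0.02144725]
```

Emit:
play_rows(
  rows=[
    {"dp": [0,0,-0.02],"turn": [0,0,0],"fingers": 1},
    {"dp": [0,0,-0.05],"turn": [0,0,0],"fingers": 1},
    {"dp": [0,0,-0.1],"turn": [0,0,0],"fingers": 1},
    {"dp": [0,0,-0.1],"turn": [0,0,0],"fingers": 1},
    {"dp": [0,0,-0.1],"turn": [0,0,0],"fingers": 1},
  ],
)

```text
clock: 18.52
eef_pos: [523.9, 73.8, 152.7]
tcp_rot: [-3.142, -0.001, -2.99]
contact_force: [-0.3, 0.3, -1.6]
opening: 0.148
grasp_force: 88.2
```

Emit:
play_rows(
  rows=[
    {"dp": [0,0,0],"turn": [0,0,0],"fingers": 1},
    {"dp": [0,0,0],"turn": [0,0,0],"fingers": 1},
  ],
)

```text
clock: 18.68
eef_pos: [524.3, 73.9, 152.8]
tcp_rot: [-3.142, 0.0, -2.99]
contact_force: [0.3, 0.5, -0.9]
opening: 0.15
grasp_force: 88.2
```

```bash
python3 - <<'E'
from rig import r
from h import *
import cv2
s=r.sense(); print(s["eef_pos"],s["tcp_rot"],s["contact_force"],s["wrist_torque"])
d={n:r.grab_frame(n) for n in("side","scene")}
y=s["tcp_rot"][2]+np.pi
for k in(0,-16): 
    h=s["eef_pos"]+[70*np.cos(y),70*np.sin(y),18.4+k]; print(proj(d["scene"],h),proj(d["side"],h))
print("ring exp",proj(d["scene"],[582,82.7,167]))
b=cv2.resize(d["scene"]["pixels"][235:310,295:395],(600,450),interpolation=cv2.INTER_CUBIC)
cv2.imwrite("pics/v8.png",b[:,:,::-1])
E
```

```text
[524.31215253  73.87578146 152.80066596] [-3.14158905e+00  4.51891731e-04 -2.98999770e+00] [ 0.2626135   0.49930902 -0.85475976] [ 0.02021375 -0.0488424   0.00020376]
[319.49987465 274.04630151] [234.77760741 196.47151585]
[319.13024887 277.28020452] [235.04856291 199.95098043]
ring exp [321.73369952 271.77118087]
```

View pics/v8.png

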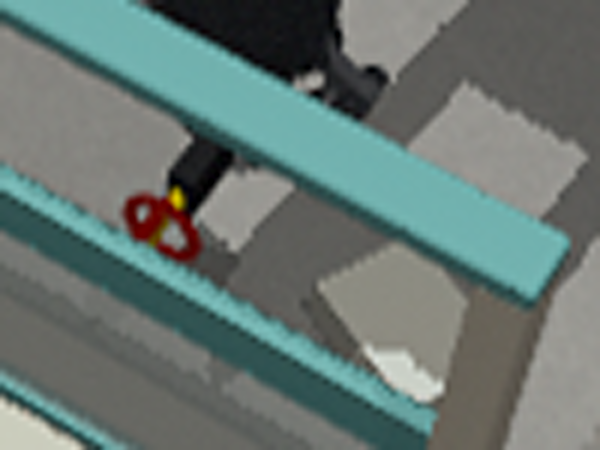

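The ring sits at crop (162,227), which is (322,273) in the full image, where the lowered shield should put it. The rod is inside it and the contact force is near zero. Backing out.

Emit:
play_rows(
  rows=[
    {"dp": [0.08,0,0],"turn": [0,0,0],"fingers": 1},
    {"dp": [0.08,0,0],"turn": [0,0,0],"fingers": 1},
    {"dp": [0.08,0,0],"turn": [0,0,0],"fingers": 1},
  ],
)

```text
clock: 19.03
eef_pos: [514.1, 72.3, 152.3]
tcp_rot: [3.142, -0.001, -2.99]
contact_force: [-0.2, 0.3, -1.7]
opening: 0.148
grasp_force: 88.2
```

Emit:
play_rows(
  rows=[
    {"dp": [0.08,0,0],"turn": [0,0,0],"fingers": 1},
    {"dp": [0.08,0,0],"turn": [0,0,0],"fingers": 1},
    {"dp": [0.08,0,0],"turn": [0,0,0],"fingers": 1},
  ],
)

```text
clock: 19.28
eef_pos: [504.8, 70.9, 152.5]
tcp_rot: [3.142, -0.0, -2.99]
contact_force: [0.4, 0.9, -1.2]
opening: 0.149
grasp_force: 88.2
```

Emit:
play_rows(
  rows=[
    {"dp": [0.4,0,0],"turn": [0,0,0],"fingers": 1},
    {"dp": [0.6,0,-0.3],"turn": [0,0,0],"fingers": 1},
    {"dp": [0.5,0,-0.6],"turn": [0,0,0],"fingers": 1},
    {"dp": [0.2,-0.3,-0.6],"turn": [0,0,0],"fingers": 1},
    {"dp": [0,-0.6,-0.2],"turn": [0,0,0.39],"fingers": 1},
  ],
)

```text
clock: 19.7
eef_pos: [442.3, 26.0, 223.1]
tcp_rot: [3.141, 0.002, -3.028]
contact_force: [2.4, -0.3, -1.7]
opening: 0.151
grasp_force: 88.1
```

Emit:
play_rows(
  rows=[
    {"dp": [0,-0.8,0],"turn": [0,0,0],"fingers": 1},
    {"dp": [0,-0.9,0],"turn": [0,0,0],"fingers": 1},
    {"dp": [0,-0.9,0],"turn": [0,0,0],"fingers": 1},
    {"dp": [0,-0.9,0],"turn": [0,0,0],"fingers": 1},
    {"dp": [0,-0.9,0],"turn": [0,0,0],"fingers": 1},
  ],
)

```text
clock: 20.12
eef_pos: [462.5, -151.5, 220.7]
tcp_rot: [-3.141, 0.001, -3.031]
contact_force: [0.8, 1.0, -0.6]
opening: 0.155
grasp_force: 88.1
```

Emit:
play_rows(
  rows=[
    {"dp": [0,-0.9,0],"turn": [0,0,0],"fingers": 1},
    {"dp": [0,-0.9,0],"turn": [0,0,0],"fingers": 1},
    {"dp": [0,-0.6,0],"turn": [0,0,0],"fingers": 1},
    {"dp": [0,0,0],"turn": [0,0,0],"fingers": 1},
    {"dp": [0,0,0],"turn": [0,0,0],"fingers": 1},
  ],
)

```text
clock: 20.53
eef_pos: [473.1, -246.1, 220.3]
tcp_rot: [3.141, -0.0, -3.033]
contact_force: [0.2, 0.9, -2.0]
opening: 0.154
grasp_force: 88.2
```

```bash
python3 - <<'E'
from rig import r
from h import *
s=r.sense(); go(s,[455.0,-281.4,120],[np.pi,0,-3.031])
d={n:r.grab_frame(n) for n in("wrist","scene")}
# pole pitch check in scene: yellow hook front, predicted bend
y=s["tcp_rot"][2]+np.pi
for k in(74,-169): print("pred",k,proj(d["scene"],s["eef_pos"]+[k*np.cos(y),k*np.sin(y),18.4]))
p=d["scene"]["pixels"].astype(int);m=(p[...,0]>120)&(p[...,1]>100)&(p[...,2]<70);m[260:]=0;v,u=np.nonzero(m);print(len(u),np.c_[u,v][::max(1,len(u)//25)].tolist())
E
```

```text
pos [ 473.1 -246.1  220.3] rot [ 3.1412e+00 -4.0000e-04 -3.0333e+00] t 20.53 F [ 0.2  0.9 -2. ]
dp [ 0.544 -0.829  2.506] turn [ 0.004 -0.003 -0.022]
pred 74 [244.75872521 184.41331223]
pred -169 [295.08664759 138.02884033]
87 [[532, 25], [346, 39], [353, 42], [361, 46], [512, 80], [510, 83], [510, 86], [488, 138], [295, 139], [294, 140], [293, 141], [291, 142], [489, 142], [290, 143], [288, 144], [485, 144], [288, 145], [285, 146], [284, 147], [284, 148], [276, 156], [249, 179], [248, 180], [251, 180], [249, 181], [247, 182], [245, 183], [248, 183], [247, 184]]
```

Emit:
play_rows(
  rows=[
    {"dp": [0.3,-0.4,0],"turn": [0,0,-0.02],"fingers": 1},
    {"dp": [0.244,-0.429,0.3],"turn": [0,0,0],"fingers": 1},
    {"dp": [0,0,0.8],"turn": [0,0,0],"fingers": 1},
    {"dp": [0,0,0.8],"turn": [0,0,0],"fingers": 1},
    {"dp": [0,0,0.6],"turn": [0,0,0],"fingers": 1},
  ],
)

```text
clock: 21.05
eef_pos: [454.9, -279.1, 119.0]
tcp_rot: [3.141, -0.0, -3.028]
contact_force: [0.6, 0.7, -1.9]
opening: 0.152
grasp_force: 88.3
```

Emit:
play_rows(
  rows=[
    {"dp": [0,0,0],"turn": [0,0,0],"fingers": 1},
    {"dp": [0,0,0],"turn": [0,0,0],"fingers": 1},
    {"dp": [0,0,0],"turn": [0,0,0],"fingers": 1},
  ],
)

```text
clock: 21.3
eef_pos: [456.4, -280.3, 121.9]
tcp_rot: [-3.141, 0.001, -3.028]
contact_force: [-0.4, -0.4, -0.5]
opening: 0.155
grasp_force: 88.2
```

```bash
python3 - <<'E'
from rig import r
from h import *
go(r.sense(),[455.0,-281.4,47.6],[np.pi,0,-3.031])
E
```

```text
pos [ 456.4 -280.3  121.9] rot [-3.1408e+00  1.1000e-03 -3.0277e+00] t 21.3 F [-0.4 -0.4 -0.5]
dp [ 0.041 -0.022  1.858] turn [-0.008  0.011  0.032]
```

Emit:
play_rows(
  rows=[
    {"dp": [0.041,-0.022,0.4],"turn": [0,0,0.03],"fingers": 1},
    {"dp": [0,0,0.4],"turn": [0,0,0],"fingers": 1},
    {"dp": [0,0,0.4],"turn": [0,0,0],"fingers": 1},
    {"dp": [0,0,0.2],"turn": [0,0,0],"fingers": 1},
    {"dp": [0,0,0.15],"turn": [0,0,0],"fingers": 1},
  ],
)

```text
clock: 21.72
eef_pos: [454.8, -281.8, 59.3]
tcp_rot: [-3.141, 0.001, -3.032]
contact_force: [-1.2, -0.1, -1.5]
opening: 0.152
grasp_force: 88.2
```

Emit:
play_rows(
  rows=[
    {"dp": [0,0,0.1],"turn": [0,0,0],"fingers": 1},
    {"dp": [0,0,0.1],"turn": [0,0,0],"fingers": 1},
    {"dp": [0,0,0],"turn": [0,0,0],"fingers": 1},
    {"dp": [0,0,0],"turn": [0,0,0],"fingers": 1},
  ],
)

```text
clock: 22.05
eef_pos: [454.3, -281.8, 51.0]
tcp_rot: [-3.141, 0.0, -3.032]
contact_force: [-0.3, 0.3, -0.7]
opening: 0.148
grasp_force: 88.2
```

```bash
python3 - <<'E'
from rig import r
from h import *
go(r.sense(),[455.0,-281.4,47.6],[np.pi,0,-3.031])
E
```

```text
pos [ 454.3 -281.8   51. ] rot [-3.1412e+00  4.0000e-04 -3.0319e+00] t 22.05 F [-0.3  0.3 -0.7]
dp [-0.018  0.008  0.084] turn [-0.003  0.004 -0.009]
```

Emit:
play_rows(
  rows=[
    {"dp": [-0.018,0.008,0.03],"turn": [0,0,0],"fingers": 1},
    {"dp": [0,0,0.03],"turn": [0,0,0],"fingers": 1},
    {"dp": [0,0,0.015],"turn": [0,0,0],"fingers": 1},
    {"dp": [0,0,0],"turn": [0,0,0],"fingers": 1},
  ],
)

```text
clock: 22.38
eef_pos: [454.9, -281.3, 47.9]
tcp_rot: [-3.141, 0.0, -3.032]
contact_force: [-1.1, 0.3, 2.8]
opening: 0.146
grasp_force: 88.9
```

Emit:
play_rows(
  rows=[
    {"dp": [0,0,0],"turn": [0,0,0],"fingers": 0.75},
    {"dp": [0,0,0],"turn": [0,0,0],"fingers": 0.6},
    {"dp": [0,0,0],"turn": [0,0,0],"fingers": 0.4},
    {"dp": [0,0,0],"turn": [0,0,0],"fingers": 0.2},
    {"dp": [0,0,0],"turn": [0,0,0],"fingers": 0},
  ],
  force=20,
)

```text
clock: 22.8
eef_pos: [454.7, -281.3, 47.5]
tcp_rot: [-3.142, -0.0, -3.032]
contact_force: [1.0, -0.4, -0.0]
opening: 0.809
grasp_force: 0.0
```

Emit:
play_rows(
  rows=[
    {"dp": [0,0,0],"turn": [0,0,0],"fingers": 0},
    {"dp": [0,0,0],"turn": [0,0,0],"fingers": 0},
    {"dp": [0,0,0],"turn": [0,0,0],"fingers": 0},
    {"dp": [0,0,0],"turn": [0,0,0],"fingers": 0},
    {"dp": [0,0,0],"turn": [0,0,0],"fingers": 0},
  ],
)

```text
clock: 23.22
eef_pos: [454.7, -281.3, 47.5]
tcp_rot: [3.142, -0.0, -3.032]
contact_force: [0.6, -0.1, -0.0]
opening: 0.997
grasp_force: 0.0
```

Emit:
play_rows(
  rows=[
    {"dp": [0,0,-0.2],"turn": [0,0,0],"fingers": 0},
    {"dp": [0,0,-0.5],"turn": [0,0,0],"fingers": 0},
    {"dp": [0,0,-0.8],"turn": [0,0,0],"fingers": 0},
    {"dp": [0,0,-0.9],"turn": [0,0,0],"fingers": 0},
    {"dp": [0,0,-0.9],"turn": [0,0,0],"fingers": 0},
  ],
)

```text
clock: 23.63
eef_pos: [454.2, -280.9, 181.2]
tcp_rot: [3.141, -0.001, -3.032]
contact_force: [0.2, 0.3, -0.3]
opening: 0.999
grasp_force: 0.0
```

Emit:
play_rows(
  rows=[
    {"dp": [0,0,-0.9],"turn": [0,0,0],"fingers": 0},
    {"dp": [0,0,-0.4],"turn": [0,0,0],"fingers": 0},
    {"dp": [0,0,0],"turn": [0,0,0],"fingers": 0},
    {"dp": [0,0,0],"turn": [0,0,0],"fingers": 0},
    {"dp": [0,0,0],"turn": [0,0,0],"fingers": 0},
  ],
)

```text
clock: 24.05
eef_pos: [454.0, -280.8, 230.8]
tcp_rot: [3.141, -0.001, -3.032]
contact_force: [0.2, -0.0, -0.6]
opening: 0.997
grasp_force: 0.0
```

```bash
python3 - <<'E'
from rig import r
from h import *
import cv2
d={n:r.grab_frame(n) for n in("wrist","scene")}
go(r.sense(),[455,-281,231])
for n,f in d.items():
    p=f["pixels"].astype(int); m=(p[...,0]>140)&(p[...,1]>110)&(p[...,2]<70)
    v,u=np.nonzero(m)
    q=np.array([atz(f,i,j,66)[:2] for i,j in zip(u,v)]); k=(abs(q[:,0]-400)<150)&(abs(q[:,1]+287)<40);q=q[k]
    c=q.mean(0);_,_,V=np.linalg.svd(q-c); t=(q-c)@V[0]
    print(n,k.sum(),c,np.degrees(np.arctan2(V[0,1],V[0,0])),c+V[0]*t.min(),c+V[0]*t.max())
cv2.imwrite("pics/v9.png",np.hstack([cv2.resize(d["wrist"]["pixels"],(400,300)),cv2.resize(d["scene"]["pixels"][150:330,200:440],(400,300))])[:,:,::-1])
E
```

```text
pos [ 453.8 -280.7  230. ] rot [ 3.1399e+00 -2.2000e-03 -3.0319e+00] t 24.15 F [-0.  -0.5 -0.2]
dp [-0.028 -0.01  -0.024] turn None
wrist 1080 [ 356.47493828 -292.31495033] 6.1836542072671525 [ 286.98400963 -299.84402273] [ 527.99394223 -273.73153199]
scene 64 [ 388.59542706 -289.81086986] 6.239803782564251 [ 290.28663879 -300.55972894] [ 527.31367224 -274.64373277]
```

View pics/v9.png

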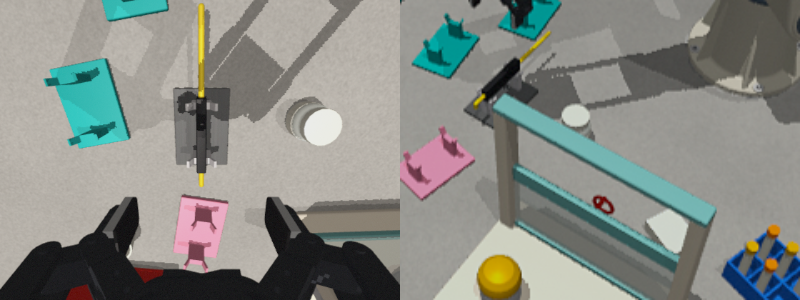

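The pole lies in its rest within about 1 mm of where it began, at the same yaw. The shield is down, with the ring at (603,204) in the crop.

```bash
python3 -c "
from rig import r
print(r.sign_off())"
```

```text
the job is handed in; nothing more can be done
None
```

The shield is down at its home stop, its seal held there at about 8 to 9 N for more than a second (highest pull reading about 9 N), and the pole is unhooked and back in its rest within about 1 mm; the job is handed in, at about 24 s on the clock.

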